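# Put the power adapter away in the wide tilt-out bin

### The job

Put the power adapter away in the wide tilt-out bin: tip the bin all the way forward by its handle, place the adapter inside, then push the bin back until it clicks fully shut. Keep the narrow bin shut and leave the phone, the bottle and the pot of screwdrivers where they are.

Things in the scene. Friction and masses are not known exactly. Their poses are not given: they have to be found in the camera images.
- wide_bin (a joint): Tilt of the wide bin (rad): 0 shut, 0.85 tipped forward (to the robot) against its stop. Spring catch: it leaves 0 with about 10 N at the handle; pushed back it meets the catch at 0.13 and snaps home with 10 N. Hinge a little stiff: tipped over 0.5 it stays tipped, below about 0.4 it falls back to the catch. Grey plastic, open top; side walls 145 mm high in front, 100 mm behind; back wall 100 mm.
- wide_pivot (a point): Middle of the wide bin's level pivot axis, at the lower edge of the bin's front, 12 mm above the bench. Fixed axes of the housing: x into the housing, away from its front, y along the pivot, z up. The black housing, fixed to the bench, is 170 mm wide, 115 mm deep (backwards from here) and 178 mm high over its roof, open only at the front.
- wide_handle (a point): Centre of the wide bin's handle: a level round aluminium bar, 12 mm thick, 90 mm long along y, on a post at each end. It moves with the bin; at tilt 0 it is 46 mm in front of (-x) and 150 mm above wide_pivot. Bin axes. Free gap behind the bar 36 mm, then the front panel, 4 mm thick, 158 mm wide, its top edge 5 mm above the bar's axis.
- wide_inside (a point): Middle of the wide bin's inner floor, moving with the bin: at tilt 0 it is 48 mm behind and 4 mm above wide_pivot. Axes of the bin: x to its back wall, y along the pivot, z away from its floor. Inner space 150 mm (y) by 97 mm (x).
- narrow_bin (a joint): Tilt angle of the narrow bin (rad), 0 = shut. Same build and height as the wide one, but inside only 80 mm wide. It stays shut.
- narrow_pivot (a point): Middle of the narrow bin's pivot axis, on its fixed housing (100 mm wide, 115 mm deep, 178 mm high), 12 mm above the bench; axes as for wide_pivot. Its handle bar, 56 mm long, stands out 46 mm to -x at 150 mm above this point.
- adapter_center (a point): Centre (17 mm above its underside) of the power adapter, a black block 85 mm long (x), 40 mm wide (y), 34 mm high (z), lying flat on the bench; two brass prongs stand out 18 mm from a 4 mm grey end plate at its +x end, reaching 65 mm from the centre. About 0.14 kg.
- phone: Bystander: a phone lying flat, 148 x 72 x 9 mm, long along its x; origin at the centre of its underside.
- flux_bottle: Bystander: a white closed bottle, 48 mm across, 120 mm high, standing; origin at the centre of its underside.
- driver_pot: Bystander: a clear pot 76 mm across and 90 mm high with screwdrivers reaching about 150 mm up; origin at the centre of its underside.
There are look-alikes about, which are no part of the job. What is shaped like the part that bears narrow_bin but pink or yellow is not meant.

How it is judged:
By the outcome, as a careful person would: the job done as asked, in the order asked, and still so for the second after the job is handed in, with the robot touching nothing.
It also fails if it takes over 67 s, if anything falls off the work surface, if the arm or the gripper's body presses on something with over 40 N, if the wrist force passes 120 N, or if a joint passes its speed limit or range.

### The arm

A 7-joint arm with a two-finger parallel gripper is mounted at the origin on the work surface. World frame = base frame: x ahead of the robot, y to its left, z up, the work surface at z = 0. Lengths are in m, angles in rad, forces in N, time in s.
With the tool pointing down it reaches from about 0.4 to 0.85 m from the base axis. Payload 6.9 kg.
Tool frame: the origin (TCP) lies midway between the tips of the shut fingers; the grasp point (between the pads) lies behind it (ctrl.pinch_z is the z of the grasp point in the tool frame, in m); z points along the fingers, y is the direction in which the jaws open and shut (so a half turn about z gives the same grasp; the last joint's range is limited). The gripper opens to 85 mm and grips with 20 to 120 N. Pads are 22 mm wide; open, the fingers measure 114 mm over their backs; the gripper's body (76 mm by 85 mm) begins 54 mm behind the grasp point. The pads swing forward as they close: fully open they stand 13 mm farther back than shut.
Start: joints at [-1.081, 0.507, -0.238, 1.5, 0.126, 1.149, -0.155], TCP at [0.234, 0.58, 0.231] pointing down, gripper open.
Joint ranges: [-3.08, 3.08], [-0.24, 2.05], [-1.43, 1.35], [0, 2.5], [-1.52, 4.66], [0.17, 1.96], [-2.89, 2.89]. Speed limits (rad/s): [2.39, 2.39, 3.14, 3.14, 3.14, 3.14, 3.14].

### API

Orientations are given as a unit quaternion [w, x, y, z].
In Python, from station import ctrl, get_state, vision, ticket, models gives the robot as it stands. Calls block until the motion is done:
- ctrl.movep(position, orientation): joint-space move of the TCP to a pose.
- ctrl.movel(position, frame=None, max_speed=0.15): straight line of the TCP; frame=None keeps the orientation; max_speed is the mean speed in m/s.
- ctrl.set_joints(angles): joint-space move.
- ctrl.ungrasp() and ctrl.close_gripper(force=None): open the fingers fully, or close them until they stop; force is the grip in N (None keeps the last).
- ctrl.pause(seconds).
- ctrl.ik(position, orientation): joint angles nearest the present ones, or None.
- get_state(): the state.
- vision.grab_frame(name): name is "side" or "top" or "wrist"; returns (picture, depth): 384x512x3 uint8, blue, green, red; 384x512 float32, m along the optical axis (not along the pixel's ray), 0 where there is no reading.
- vision.camera_info(name): a dict with "mtx" (3x3 intrinsics, pixels), "R" (3x3) and "t" (3): a world point X has camera coordinates R X + t; the wrist camera has in their place "hand_eye" (4x4, takes a point from camera to tool coordinates, whose origin is the TCP and whose axes are the flange's). Camera axes: x right, y down, z forward; pixel columns grow to the right and rows downward; lengths in m; the calibration is good to about 2 mm. A picture is of the moment at which its call begins: read the wrist's pose just before it. camera_info takes no time and is no camera call.
A pose or a line that the arm cannot do raises ctrl.Unreachable and nothing moves.
- ticket.close_job(): hands the job in, once; it reports no verdict.
Trained networks look in the newest picture that a camera, given by its name, has taken for a name from the list of things; names that differ only in an ending like _2 or _b are one class to them, and where a whole thing is asked for, a point or a joint stands for the part that bears it (a point fixed in the world has none). Each returns a list of dicts, best first, with "p" (0 to 1); they miss things now and then, are a little off and sometimes report something else, mostly with a low value. They report only what shows in the picture. A call takes as long as a camera call. They do not tell look-alikes from the thing itself.
- models.recognise(camera, target): "point" ([column, row] in pixels, amid what is visible of it).
- models.masks_of(camera, target): "mask" (384x512 bool, what is visible of it) and "point" ([column, row] in pixels, amid what is visible of it).
The state is a dict: "time": time; "qpos": joint angles; "qd": joint speeds; "tau": joint torques, N m; "tcp_pos": TCP position; "eef_rot": TCP orientation; "contact_force": force on the tool from outside, world axes, zero at the start; "wrist_torque": the same for the moment, N m; "width": finger opening in m.
Only numpy, scipy, OpenCV 4.12 (cv2) and the standard library are available. Lean on these libraries where they do the work, as an engineer would, in place of code of your own. Each camera call takes 0.05 s, during which the arm holds its last target. There are 200 camera calls.

## Working session

There is one attempt and no reset: what is moved stays moved. The work goes in short steps, each a Python script; the robot and the scene stay as the last script left them, time stands still between calls to the robot, and variables do not carry over. Pictures are saved under pics/ and viewed, about 8 in all and at most 12, crops included, and the job is handed in when it is done.

```bash
mkdir -p pics; ls
cat > h.py <<'E'
import numpy as np, cv2
from station import ctrl, get_state, vision, ticket, models
from scipy.spatial.transform import Rotation as Ro
def cloud(cam, st=None):
    if st is None: st=get_state()
    img,d=vision.grab_frame(cam); ci=vision.camera_info(cam); K=np.array(ci["mtx"])
    v,u=np.mgrid[:d.shape[0],:d.shape[1]]
    P=np.stack([(u-K[0,2])/K[0,0]*d,(v-K[1,2])/K[1,1]*d,d],-1)
    if "R" in ci: W=(P-np.array(ci["t"]))@np.array(ci["R"])
    else:
        H=np.array(ci["hand_eye"]); T=P@H[:3,:3].T+H[:3,3]
        q=np.array(st["eef_rot"]); W=T@Ro.from_quat(q[[1,2,3,0]]).as_matrix().T+np.array(st["tcp_pos"])
    W[d<=0]=np.nan
    return img,d,W
def quat(M): 
    q=Ro.from_matrix(M).as_quat(); return [q[3],q[0],q[1],q[2]]
E
python3 - <<'E'
from h import *
s=get_state(); print(s["time"],s["eef_rot"],s["tcp_pos"],s["width"],ctrl.pinch_z)
for c in ("top","side"):
    im,d,W=cloud(c); cv2.imwrite(f"pics/{c}1.png",im); np.save(f"{c}_W.npy",W); np.save(f"{c}_im.npy",im)
    for t in ("wide_bin","wide_handle","narrow_bin","narrow_pivot","adapter_center","phone","flux_bottle","driver_pot"):
        for r in models.masks_of(c,t)[:4]:
            m=r["mask"]; p=W[m]; print(c,t,round(r["p"],2),np.round(r["point"]),m.sum(),np.round(np.nanmedian(p,0),3),np.round(np.nanmax(p[:,2]),3))
E
```

```text
pics
0.0 [-1.66740107e-04  1.90740465e-01  9.81640092e-01 -8.81537131e-04] [0.23392582 0.5790469  0.23041109] 0.08545409645911571 -0.0187
top wide_bin 0.91 [334. 132.] 808 [ 0.643 -0.151  0.13 ] 0.177
top wide_bin 0.26 [240. 126.] 1763 [0.647 0.13  0.176] 0.19
top wide_bin 0.19 [380. 187.] 992 [ 0.476 -0.326  0.009] 0.021
top wide_handle 0.56 [331. 132.] 762 [ 0.643 -0.154  0.133] 0.177
top narrow_bin 0.81 [109. 176.] 299 [0.511 0.538 0.163] 0.174
top narrow_bin 0.67 [244. 145.] 498 [0.609 0.135 0.144] 0.183
top narrow_bin 0.66 [203. 278.] 179 [0.199 0.252 0.166] 0.176
top narrow_pivot 0.87 [241. 125.] 1807 [0.65  0.13  0.176] 0.19
top narrow_pivot 0.61 [121. 158.] 2193 [0.564 0.504 0.174] 0.189
top narrow_pivot 0.56 [201. 246.] 1883 [0.285 0.26  0.176] 0.189
top adapter_center 0.82 [190. 198.] 304 [0.446 0.304 0.034] 0.043
top phone 0.8 [382. 187.] 966 [ 0.472 -0.326  0.009] 0.021
top flux_bottle 0.75 [162. 126.] 265 [0.684 0.401 0.079] 0.128
top driver_pot 0.77 [389. 120.] 628 [ 0.685 -0.357  0.063] 0.156
top driver_pot 0.7 [162. 128.] 261 [0.684 0.401 0.079] 0.128
side wide_handle 0.77 [271. 147.] 801 [ 0.646 -0.145  0.087] 0.646
side narrow_bin 0.79 [286. 246.] 684 [0.233 0.264 0.114] 0.175
side narrow_bin 0.76 [158. 257.] 1098 [0.523 0.539 0.092] 0.172
side narrow_pivot 0.67 [271. 242.] 2858 [0.272 0.305 0.139] 0.185
side narrow_pivot 0.67 [149. 248.] 2602 [0.538 0.538 0.145] 0.184
side narrow_pivot 0.57 [226. 192.] 375 [0.613 0.135 0.054] 0.572
side adapter_center 0.7 [232. 242.] 147 [0.429 0.295 0.033] 0.348
side phone 0.69 [325. 159.] 361 [ 0.48  -0.318  0.008] 0.016
side flux_bottle 0.51 [153. 212.] 41 [0.686 0.407 0.109] 0.123
side driver_pot 0.74 [289. 130.] 380 [ 0.676 -0.334  0.062] 0.169
```

Run:
```python
import cv2
im=cv2.imread("pics/top1.png"); cv2.imwrite("pics/topz.png",cv2.resize(im[80:310,80:440],None,fx=2.2,fy=2.2,interpolation=cv2.INTER_CUBIC))
im=cv2.imread("pics/side1.png"); cv2.imwrite("pics/sidez.png",cv2.resize(im[90:330,100:400],None,fx=2.4,fy=2.4,interpolation=cv2.INTER_CUBIC))
```

```text
(no output)
```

View pics/topz.png

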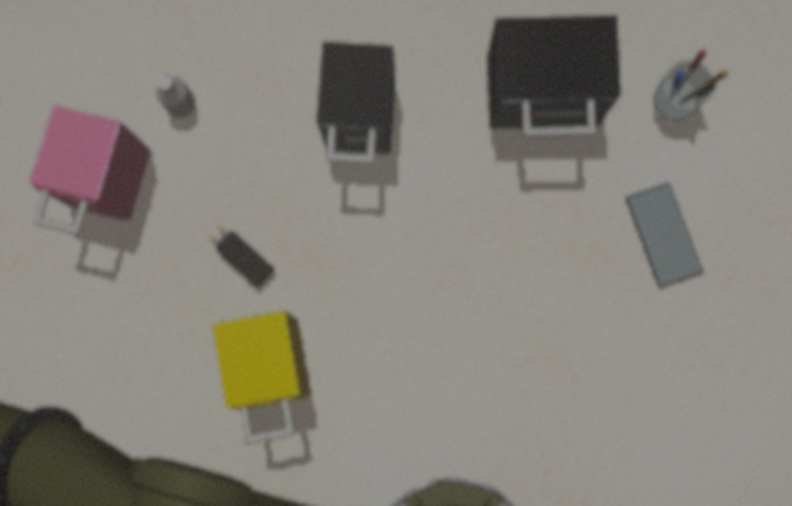

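View pics/sidez.png

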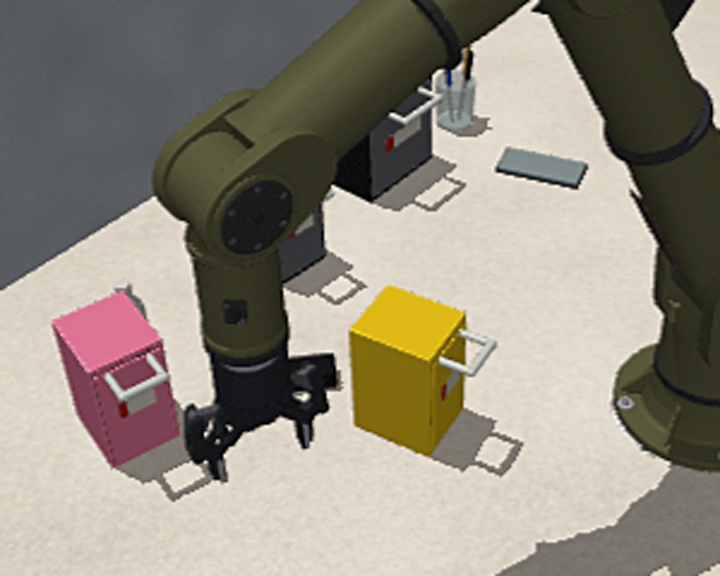

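The wide bin is the black wide housing at top-camera px (332,114). The other black box, at (240,125), is the narrow one. Pink at (110,160) and yellow at (203,248) are look-alikes, and the yellow and pink ones don't fit the black description. The only adapter is at (190,198), with its prongs to the upper left. Next I'll fit the top cloud, then move above the wide handle and look from near with the wrist camera.

```bash
cat >> h.py <<'E'
def rect(p):
    (c,s,a)=cv2.minAreaRect(p.astype(np.float32)); b=cv2.boxPoints((c,s,a)); return c,s,a,b
E
python3 - <<'E'
from h import *
W=np.load("top_W.npy"); im=np.load("top_im.npy"); x,y,z=W[...,0],W[...,1],W[...,2]
dark=im.max(-1)<75
m=dark&(z>.165)&(z<.19)&(x>.5)
for n,lo,hi in (("wide",-.27,-.05),("narrow",.05,.22)):
    k=m&(y>lo)&(y<hi); k=cv2.morphologyEx(k.astype(np.uint8),cv2.MORPH_OPEN,np.ones((3,3)))>0
    c,s,a,b=rect(W[k][:,:2]); print(n,k.sum(),np.round(c,3),np.round(s,3),a,np.round(b,3).tolist())
k=dark&(abs(x-.446)<.1)&(abs(y-.304)<.1)&(z>.02)&(z<.05)
c,s,a,b=rect(W[k][:,:2]); print("adapter",k.sum(),np.round(c,3),np.round(s,3),a,np.round(b,3).tolist())
# move above handle, high, yaw so that tool y is along world y
ok=False
s=get_state(); R0=Ro.from_quat(np.array(s["eef_rot"])[[1,2,3,0]]).as_matrix(); print(np.round(R0,2))
ctrl.movel([s["tcp_pos"][0],s["tcp_pos"][1],.38],max_speed=.3)
for M in (np.array([[1,0,0],[0,-1,0],[0,0,-1.]]),np.array([[-1,0,0],[0,1,0],[0,0,-1.]])):
    q=ctrl.ik([.57,-.15,.34],quat(M)); print(None if q is None else np.round(q,2), np.round(get_state()["qpos"],2))
print(get_state()["time"], np.round(vision.camera_info("wrist")["hand_eye"],3).tolist())
E
```

```text
wide 2004 [ 0.702 -0.15 ] [0.117 0.168] 0.8981743454933167 [[0.6420000195503235, -0.06700000166893005], [0.6449999809265137, -0.23499999940395355], [0.7620000243186951, -0.2329999953508377], [0.7590000033378601, -0.06499999761581421]]
narrow 1143 [0.669 0.129] [0.097 0.116] 85.35047149658203 [[0.6069999933242798, 0.08500000089406967], [0.7229999899864197, 0.07599999755620956], [0.7300000190734863, 0.1720000058412552], [0.6150000095367432, 0.18199999630451202]]
adapter 261 [0.447 0.305] [0.086 0.034] 46.98003387451172 [[0.4059999883174896, 0.2849999964237213], [0.4300000071525574, 0.2619999945163727], [0.48899999260902405, 0.32499998807907104], [0.46399998664855957, 0.3479999899864197]]
[[-0.93  0.37 -0.  ]
 [ 0.37  0.93 -0.  ]
 [ 0.   -0.   -1.  ]]
[-0.16  0.44  0.62  1.41 -0.25  1.38 -1.11] [-1.09  0.44 -0.24  1.21  0.1   1.5  -0.13]
[-0.05  0.41  0.42  1.41 -0.17  1.36  1.95] [-1.09  0.44 -0.24  1.21  0.1   1.5  -0.13]
1.5417 [[0.0, -0.952, -0.306, 0.078], [1.0, 0.0, 0.001, 0.001], [-0.001, -0.306, 0.952, -0.143], [0.0, 0.0, 0.0, 1.0]]
```

Run:
```python
from h import *
M=np.array([[-1,0,0],[0,1,0],[0,0,-1.]])
ctrl.movep([.54,-.15,.34],quat(M)); ctrl.close_gripper(40)
s=get_state(); im,d,W=cloud("wrist",s); cv2.imwrite("pics/w1.png",im); np.save("w1_W.npy",W)
print(s["time"],np.round(s["tcp_pos"],3),np.round(s["qpos"],2),s["width"])
for t in ("wide_handle","wide_bin","wide_pivot"):
    for r in models.masks_of("wrist",t)[:2]:
        m=r["mask"]; p=W[m]; print(t,round(r["p"],2),np.round(r["point"]),m.sum(),np.round(np.nanpercentile(p,[2,50,98],axis=0),3).tolist())
x,y,z=[W[...,i] for i in range(3)]
k=(z>.145)&(z<.175)&(x<.612)&(x>.57)&(im.min(-1)>90)&(abs(y+.15)<.07)
print("bar",k.sum(),np.round(rect(W[k][:,:2])[3],3).tolist(),np.nanpercentile(z[k],[5,50,95]))
k=(z>.17)&(z<.186)&(x>.6)&(im.max(-1)<80)&(abs(y+.15)<.12)
print("roof",k.sum(),np.round(rect(W[k][:,:2])[3],3).tolist())
```

```text
5.1 [ 0.54 -0.15  0.34] [-0.07  0.36  0.45  1.48 -0.16  1.34  1.96] 0.00018883667850069297
wide_handle 0.78 [256. 240.] 5295 [[0.598, -0.227, 0.015], [0.645, -0.153, 0.133], [0.709, -0.075, 0.169]]
wide_handle 0.48 [114. 255.] 3938 [[0.652, -0.387, 0.006], [0.684, -0.356, 0.073], [0.722, -0.317, 0.149]]
wide_bin 0.83 [255. 238.] 5342 [[0.597, -0.227, 0.015], [0.645, -0.152, 0.134], [0.711, -0.075, 0.169]]
wide_pivot 0.88 [252. 236.] 7732 [[0.598, -0.233, 0.016], [0.646, -0.151, 0.163], [0.743, -0.069, 0.179]]
wide_pivot 0.26 [135.  98.] 5241 [[0.409, -0.371, 0.007], [0.473, -0.326, 0.009], [0.547, -0.281, 0.011]]
bar 739 [[0.5979999899864197, -0.10199999809265137], [0.5979999899864197, -0.20100000500679016], [0.6119999885559082, -0.20100000500679016], [0.6119999885559082, -0.10199999809265137]] [0.16578946 0.16749911 0.16887817]
roof 2059 [[0.6480000019073486, -0.06599999964237213], [0.6489999890327454, -0.23499999940395355], [0.7639999985694885, -0.23499999940395355], [0.7630000114440918, -0.06499999761581421]]
```

View pics/w1.png

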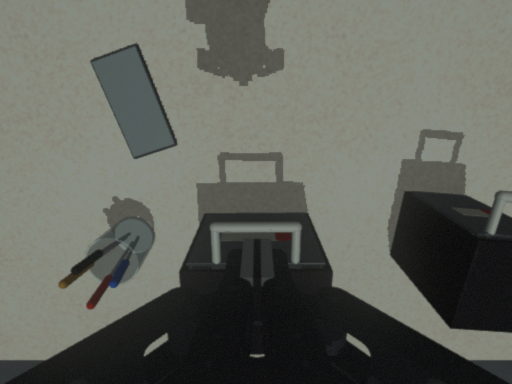

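The picture shows the wide bin in the centre, its bar at row 228, columns 212–300. Its measured height of 0.162 and length of ~95 mm match the description. The narrow housing is on the right, and the pot and phone are on the left. I'll hook the shut fingers behind the bar and tip the bin, with the tool following the tilt.

```bash
cat >> h.py <<'E'
P=np.array([.648,-.151,.012])
def tool(a): 
    s,c=np.sin(a),np.cos(a); return np.array([[-c,0,s],[0,1,0],[-s,0,-c]])
def binp(bx,bz,th,dy=0): # bin-plane coords -> world
    s,c=np.sin(th),np.cos(th); return P+np.array([bx*c-bz*s,dy,bz*c+bx*s])
def rep(n=""):
    s=get_state(); print(n,round(s["time"],2),np.round(s["tcp_pos"],3),"F",np.round(s["contact_force"],1)); return s
E
python3 - <<'E'
from h import *
for th in (0,.2,.4,.6,.75,.87):
    print(th,[None if (q:=ctrl.ik(binp(-.022,.128,th),quat(tool(f*th)))) is None else np.round(q,2).tolist() for f in (.7,1)])
ctrl.movel(list(binp(-.022,.18,0)),max_speed=.2); rep("above")
ctrl.movel(list(binp(-.022,.128,0)),max_speed=.06); rep("in")
im,_,_=cloud("side"); cv2.imwrite("pics/s2.png",cv2.resize(im[90:240,180:400],None,fx=3,fy=3))
E
```

```text
0 [[-0.02, 0.64, 0.38, 1.58, -0.27, 0.98, 2.01], [-0.02, 0.64, 0.38, 1.58, -0.27, 0.98, 2.01]]
0.2 [[0.01, 0.54, 0.34, 1.79, -0.32, 0.72, 2.09], [0.03, 0.52, 0.31, 1.85, -0.36, 0.63, 2.13]]
0.4 [[0.09, 0.47, 0.24, 1.99, -0.44, 0.45, 2.23], [0.22, 0.44, 0.08, 2.1, -0.6, 0.26, 2.41]]
0.6 [[0.74, 0.5, -0.64, 2.18, 1.0, 0.23, 0.85], [1.1, 0.74, -1.22, 2.33, 1.9, 0.59, 0.03]]
0.75 [[1.09, 0.75, -1.22, 2.31, 1.75, 0.61, 0.16], None]
0.87 [[1.11, 0.8, -1.22, 2.41, 2.07, 0.68, -0.11], None]
above 6.31 [ 0.626 -0.152  0.193] F [ 0.4  0.2 -0.3]
in 7.33 [ 0.626 -0.151  0.14 ] F [-0.2  0.5 -0.1]
```

View pics/s2.png

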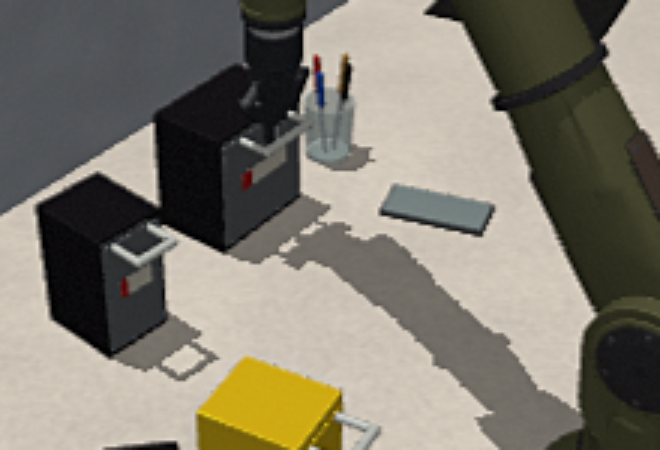

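```bash
cat >> h.py <<'E'
def hook(th,k=.4,p=.021,L=.022):
    b=th*(1-k); n=np.array([np.cos(b),-np.sin(b)]); d=-np.array([np.sin(b),np.cos(b)])
    t=np.array([-.046,.150])+p*n+L*d
    return binp(t[0],t[1],th), quat(tool(k*th))
E
python3 - <<'E'
from h import *
for k in (.25,.4,.5):
    print(k,[None if (q:=ctrl.ik(*hook(th,k))) is None else np.round(q,2).tolist() for th in (.45,.87)])
E
```

```text
0.25 [[0.02, 0.54, 0.33, 1.88, -0.33, 0.66, 2.12], [0.17, 0.54, 0.15, 2.11, -0.46, 0.32, 2.28]]
0.4 [[0.05, 0.51, 0.3, 1.94, -0.37, 0.56, 2.17], [0.73, 0.57, -0.64, 2.22, 1.22, 0.27, 0.64]]
0.5 [[0.07, 0.5, 0.26, 1.98, -0.4, 0.5, 2.2], [1.07, 0.8, -1.23, 2.28, 1.63, 0.67, 0.27]]
```

Run:
```python
from h import *
for th in (.08,.25,.45,.65,.80,.87):
    try:
        p,q=hook(th,.3,.0185); ctrl.movel(list(p),q,max_speed=.12)
    except Exception as e: print(th,repr(e)); break
    s=rep(th); print(np.round(s["qpos"],2))
    if np.linalg.norm(s["contact_force"])>45: break
im,_,_=cloud("side"); cv2.imwrite("pics/s3.png",cv2.resize(im[90:240,180:400],None,fx=3,fy=3))
```

```text
0.08 7.67 [ 0.609 -0.151  0.137] F [-0.  -0.2 -0.3]
[-0.02  0.61  0.38  1.65 -0.28  0.91  2.03]
0.25 8.03 [ 0.587 -0.151  0.126] F [ 0.6 -0.3 -0.1]
[-0.01  0.56  0.36  1.77 -0.3   0.79  2.07]
0.45 8.43 [ 0.564 -0.151  0.108] F [ 0.1 -0.   0.1]
[ 0.03  0.53  0.32  1.9  -0.35  0.63  2.14]
0.65 8.82 [ 0.545 -0.151  0.086] F [0.  0.3 0.3]
[ 0.09  0.51  0.25  2.03 -0.41  0.46  2.22]
0.8 9.16 [ 0.532 -0.151  0.067] F [-1.7 -0.5  0.4]
[ 0.17  0.52  0.15  2.11 -0.48  0.32  2.3 ]
0.87 9.41 [ 0.529 -0.151  0.058] F [ 0.2  0.1 -0.1]
[ 0.22  0.52  0.09  2.15 -0.51  0.25  2.34]
```

View pics/s3.png

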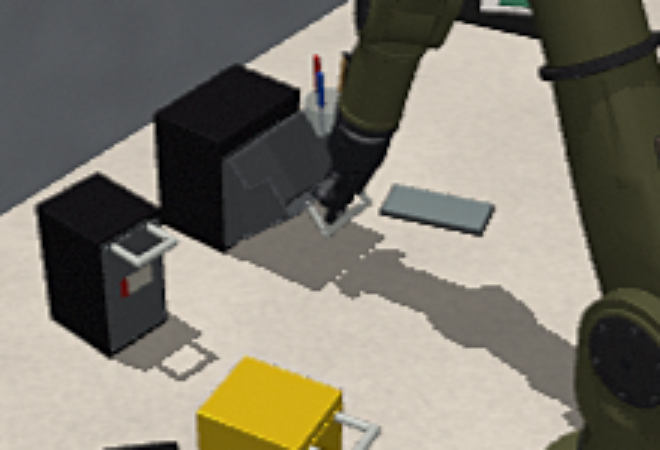

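The side view shows the bin tipped, with the bar at (340,215) in the crop. The force was ~0, so I'll pull on to feel the stop.

Run:
```python
from h import *
p0,q=hook(.87,.3,.0185); a=.3*.87; n=np.array([np.cos(a),0,np.sin(a)])
for i in range(1,8):
    p=p0-.003*i*n; 
    try: ctrl.movel(list(p),max_speed=.03)
    except Exception as e: print(repr(e)); break
    s=rep(i)
    if np.linalg.norm(s["contact_force"])>12: break
# bar angle from side/top view
for c in ("top","side"):
    im,d,W=cloud(c); x,y,z=[W[...,j] for j in range(3)]
    k=(z>.06)&(z<.105)&(abs(y+.151)<.046)&(x>.47)&(x<.54)&(im.min(-1)>110)
    print(c,k.sum(),np.round(np.nanpercentile(W[k],[5,50,95],axis=0),3).tolist())
```

```text
1 9.71 [ 0.528 -0.151  0.058] F [ 8.8 -0.3 -2.8]
2 9.96 [ 0.528 -0.151  0.058] F [15.1  2.5 -5.2]
top 0 [nan, nan, nan]
side 33 [[0.5, -0.194, 0.075], [0.505, -0.145, 0.081], [0.519, -0.107, 0.087]]
  return np.nanmean(a, axis, out=out, keepdims=keepdims)
```

The stop is felt: 16 N with no further travel, and the bar at (0.505, z 0.076), which is where it should be at 0.85. Next I'll retreat, go over to the adapter and measure it from near.

```bash
cat >> h.py <<'E'
def down(psi): return Ro.from_euler("z",psi).as_matrix()@tool(0)
E
python3 - <<'E'
from h import *
p0,q=hook(.87,.3,.0185); a=.3*.87; n=np.array([np.cos(a),0,np.sin(a)]); d=np.array([np.sin(a),0,-np.cos(a)])
ctrl.movel(list(p0+.002*n),max_speed=.03); ctrl.movel(list(p0+.002*n-.10*d),max_speed=.2)
rep("out")
t=get_state()["tcp_pos"]; ctrl.movel([.48,-.12,.30],quat(down(0)),max_speed=.3)
psi=np.deg2rad(46.9); ctrl.movep([.447,.305,.22],quat(down(psi))); ctrl.ungrasp()
s=rep("over"); print(np.round(s["qpos"],2))
im,d,W=cloud("wrist",s); cv2.imwrite("pics/w2.png",im)
for r in models.masks_of("wrist","adapter_center")[:2]:
    m=r["mask"]; pz=W[m]; print(round(r["p"],2),r["point"],m.sum(),np.round(np.nanpercentile(pz,[5,50,95],axis=0),3).tolist())
    k=m&(W[...,2]>.028)&(W[...,2]<.045)&(im.max(-1)<90); c,sz,an,b=rect(W[k][:,:2]); print(k.sum(),np.round(c,4),np.round(sz,3),an,np.round(b,3).tolist())
E
```

```text
out 11.12 [ 0.503 -0.151  0.154] F [ 0.2  0.  -0.4]
over 14.23 [0.447 0.305 0.22 ] F [-0.2 -0.1  0.7]
[-0.73  0.39  0.12  1.74 -0.05  1.02  1.8 ]
0.74 [253.8, 168.0] 3092 [[0.418, 0.272, 0.03], [0.448, 0.305, 0.034], [0.482, 0.34, 0.035]]
2955 [0.4507 0.3072] [0.089 0.04 ] 47.780826568603516 [[0.4059999883174896, 0.2879999876022339], [0.4359999895095825, 0.26100000739097595], [0.4950000047683716, 0.3269999921321869], [0.4659999907016754, 0.3540000021457672]]
```

View pics/w2.png

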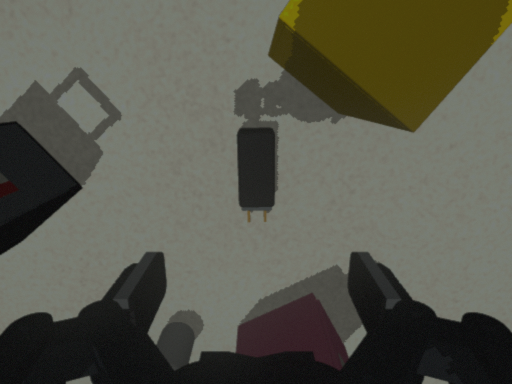

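The adapter is at (255,168) in the wrist picture, long axis aligned with the jaws, prongs down-image (to +x+y). Size 89×40 and top at 0.034 fit. Grasping it.

Run:
```python
from h import *
psi=np.deg2rad(47.3); q=quat(down(psi))
ctrl.movel([.449,.306,.10],q,max_speed=.2); ctrl.movel([.449,.306,.005],max_speed=.1); rep("down")
ctrl.close_gripper(45); s=rep("grip"); print(s["width"])
ctrl.movel([.449,.306,.27],max_speed=.2); s=rep("up"); print(s["width"])
for ps in (90,):
    for z in (.27,.107): print(ps,z,ctrl.ik([.578,-.162,z],quat(down(np.deg2rad(ps)))))
im,d,W=cloud("wrist",s); x,y,z=[W[...,i] for i in range(3)]
cv2.imwrite("pics/w3.png",im)
```

```text
down 16.18 [0.449 0.306 0.006] F [ 0.6 -0.1 -0.1]
grip 16.68 [0.449 0.306 0.005] F [-1.1 -0.5  5.1]
0.03972878543318777
up 18.15 [0.448 0.306 0.269] F [ 0.3  0.  -1.6]
0.03978353146672613
90 0.27 [ 0.88882918  0.66695852 -1.2251831   1.49808017  0.6296424   1.41827763
  2.77909366]
90 0.107 [ 0.7224828   0.70396344 -0.83115657  1.72504863  0.60855439  0.99059187
  2.80322994]
```

View pics/w3.png

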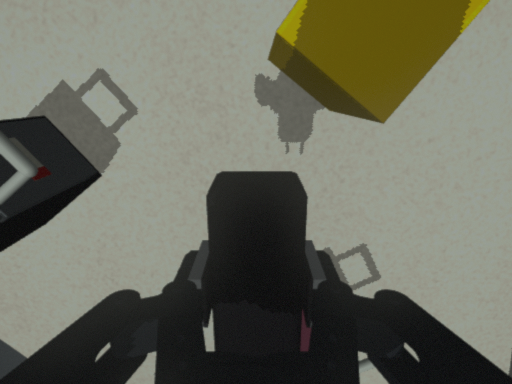

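The adapter is held: width 39.8 mm, square in the jaws, prongs hidden behind it. I'll check which yaw suits the arm, then carry it over the bin.

Run:
```python
from h import *
for ps,y in ((90,-.162),(-90,-.140)):
    for z in (.27,.114):
        q=ctrl.ik([.573,y,z],quat(down(np.deg2rad(ps)))); print(ps,z,None if q is None else np.round(q,2))
ps,y=(-90,-.140) if ctrl.ik([.573,-.140,.27],quat(down(-np.pi/2))) is not None and ctrl.ik([.573,-.140,.114],quat(down(-np.pi/2))) is not None else (90,-.162)
q=quat(down(np.deg2rad(ps)))
ctrl.movep([.573,y,.27],q); s=rep("over"); print(ps,np.round(s["qpos"],2),s["width"])
# check the bin is still tipped: bin-frame points of panel top edge & back wall
im,d,W=cloud("wrist",s); cv2.imwrite("pics/w4.png",im)
```

```text
90 0.27 [ 0.9   0.66 -1.23  1.51  0.62  1.41  2.78]
90 0.114 [ 0.73  0.69 -0.83  1.73  0.59  0.99  2.81]
-90 0.27 [-0.27  0.52  0.78  1.54 -0.37  1.24  0.57]
-90 0.114 [-0.23  0.67  0.71  1.76 -0.53  0.92  0.71]
over 19.89 [ 0.573 -0.139  0.27 ] F [ 0.4  0.1 -1. ]
-90 [-0.27  0.52  0.78  1.54 -0.37  1.24  0.57] 0.039484935693872694
```

View pics/w4.png

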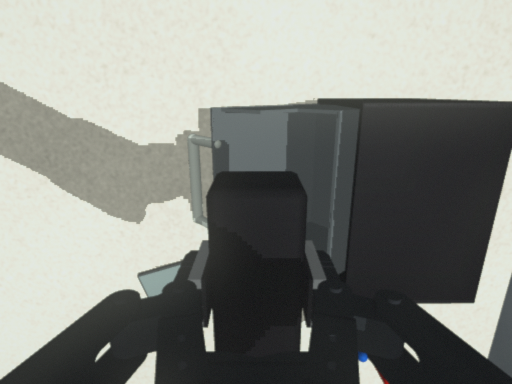

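The bin is still tipped. Its opening spans cols 212–345 (front panel edge to back wall), with the adapter above the panel side. I'll lower and release.

Run:
```python
from h import *
ctrl.movel([.573,-.140,.15],max_speed=.2); rep()
for z in (.13,.12,.114):
    ctrl.movel([.573,-.140,z],max_speed=.06); s=rep(z)
    if np.linalg.norm(s["contact_force"])>6: break
ctrl.ungrasp(); rep("rel")
ctrl.movel([.573,-.140,.27],max_speed=.2); s=rep("up")
im,d,W=cloud("wrist",s); cv2.imwrite("pics/w5.png",im)
for r in models.masks_of("wrist","adapter_center")[:2]: print(r["p"],r["point"],np.round(np.nanmedian(W[r["mask"]],0),3))
```

```text
20.69 [ 0.574 -0.14   0.151] F [ 0.4 -0.5 -1.2]
0.13 21.18 [ 0.573 -0.14   0.13 ] F [ 0.3  1.1 -0.9]
0.12 21.49 [ 0.573 -0.14   0.119] F [ 1.3 -0.3 -1.2]
0.114 21.74 [ 0.573 -0.14   0.114] F [ 0.3 -0.1 -1.3]
rel 22.26 [ 0.573 -0.14   0.114] F [-0.4 -0.7 -0.6]
up 23.19 [ 0.573 -0.14   0.269] F [-0.4  0.4 -0.3]
0.73 [315.2, 162.2] [ 0.637 -0.137  0.054]
```

View pics/w5.png

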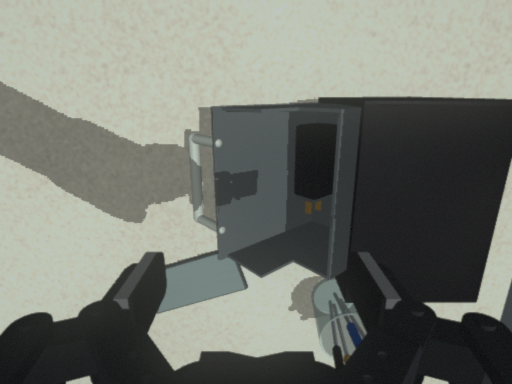

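The adapter lies on the bin floor at (315,162), prongs at (313,207), well inside; the bin is still tipped. Now I'll hook into the gap again and push the panel back.

Run:
```python
from h import *
ctrl.movep([.49,-.151,.28],quat(down(0))); ctrl.close_gripper(40)
p,q=hook(.85,.3,.020); a=.3*.85; d=np.array([np.sin(a),0,-np.cos(a)])
ctrl.movel(list(p-.09*d),q,max_speed=.25); rep("pre")
ctrl.movel(list(p-.03*d),max_speed=.15); ctrl.movel(list(p),max_speed=.05); s=rep("in")
if np.linalg.norm(s["contact_force"])<15:
    for th in (.75,.6,.45,.3,.18,.12,.07,.03,0):
        b=.7*th; pp=.042*np.cos(b)-.005*np.sin(b)-.011
        t,q=hook(th,.3,pp); ctrl.movel(list(t),q,max_speed=.1 if th>.2 else .05); s=rep(th)
        if np.linalg.norm(s["contact_force"])>45: break
```

```text
pre 26.04 [ 0.508 -0.151  0.148] F [ 0.1  0.2 -0. ]
in 27.34 [ 0.53  -0.151  0.06 ] F [ 0.1  0.1 -0. ]
0.75 27.66 [ 0.54  -0.151  0.075] F [-0.3  0.6 -0.6]
0.6 28.05 [ 0.554 -0.151  0.092] F [-0.8  0.9 -0.1]
0.45 28.43 [ 0.57  -0.151  0.108] F [-0.7 -0.2 -0.9]
0.3 28.82 [ 0.59  -0.151  0.121] F [ 0.   0.3 -0.2]
0.18 29.34 [ 0.606 -0.151  0.13 ] F [-0.2  0.8 -1.1]
0.12 29.68 [ 0.615 -0.151  0.134] F [ 0.4  0.6 -0.3]
0.07 29.98 [ 0.623 -0.151  0.137] F [-0.4  0.6  0.6]
0.03 30.25 [ 0.629 -0.151  0.139] F [-1.1  0.3  1. ]
0 30.5 [ 0.633 -0.151  0.14 ] F [ 1.  -0.2  0. ]
```

Run:
```python
from h import *
s=get_state(); x0,_,z=[.633,-.151,.140]
for i in range(1,16):
    ctrl.movel([x0+.002*i,-.151,.140],max_speed=.03); s=rep(i); f=s["contact_force"]
    if abs(f[0])>22: break
```

```text
1 30.75 [ 0.634 -0.151  0.14 ] F [-4.9 -0.1  1.3]
2 31.0 [ 0.634 -0.151  0.14 ] F [-12.9   1.3   6.4]
3 31.25 [ 0.634 -0.151  0.14 ] F [-18.    1.8  11.2]
4 31.5 [ 0.634 -0.151  0.14 ] F [-25.9   3.2  15.4]
```

That is solid at 26 N, well over the catch's 10 N. I'll retreat and verify from near.

Run:
```python
from h import *
ctrl.movel([.626,-.151,.140],max_speed=.05); rep("free")
ctrl.movel([.626,-.151,.24],max_speed=.15); ctrl.movel([.54,-.151,.34],max_speed=.25)
s=rep("view"); im,d,W=cloud("wrist",s); cv2.imwrite("pics/w6.png",im); W0=np.load("w1_W.npy"); im0=cv2.imread("pics/w1.png")
for n,i,w in (("before",im0,W0),("now",im,W)):
    x,y,z=[w[...,j] for j in range(3)]
    k=(z>.14)&(z<.18)&(x<.625)&(x>.56)&(i.min(-1)>90)&(abs(y+.15)<.035)
    print(n,k.sum(),np.round(np.nanpercentile(w[k],[5,50,95],axis=0),4).tolist())
print("diff px near bin",(cv2.absdiff(im,im0).max(-1)[190:285,170:340]>40).sum())
b0=np.load("top_W.npy"); im,d,W=cloud("top")
for t in ("phone","flux_bottle","driver_pot","narrow_bin"):
    for r in models.masks_of("top",t)[:2]: print(t,round(r["p"],2),np.round(r["point"]),np.round(np.nanmedian(W[r["mask"]],0),3))
```

```text
free 31.95 [ 0.627 -0.151  0.14 ] F [0.  0.9 0.3]
view 33.44 [ 0.54  -0.15   0.339] F [ 0.1  0.3 -0.2]
before 496 [[0.5988, -0.1816, 0.1658], [0.6023, -0.1491, 0.1676], [0.6065, -0.1188, 0.1689]]
now 501 [[0.5991, -0.1817, 0.1659], [0.6025, -0.1514, 0.1675], [0.6077, -0.1189, 0.1688]]
diff px near bin 0
phone 0.81 [386. 191.] [ 0.468 -0.33   0.01 ]
phone 0.41 [240. 125.] [0.649 0.13  0.176]
flux_bottle 0.72 [161. 128.] [0.684 0.401 0.078]
driver_pot 0.73 [396. 120.] [ 0.675 -0.378  0.078]
driver_pot 0.55 [240. 125.] [0.649 0.13  0.176]
narrow_bin 0.78 [240. 146.] [0.609 0.136 0.153]
narrow_bin 0.5 [201. 265.] [0.212 0.253 0.166]
```

View pics/w6.png

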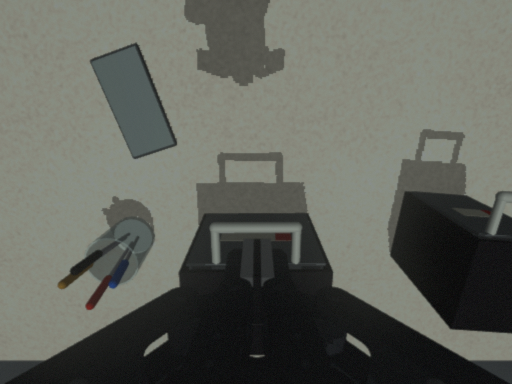

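The wrist picture matches the one from before the job: bar at row 228, phone (133,100) and pot (130,240) in the same places. The bin is shut, so I'm handing in.

```bash
python3 -c "
from h import *
rep(); print(ticket.close_job())"
```

```text
33.74 [ 0.54  -0.151  0.339] F [-0.2  0.1 -1. ]
the job is handed in; nothing more can be done
None
```

The adapter is in the wide bin and the bin is shut; I handed the job in at 33.7 s of the 67 s limit.

- **Tipping:** I hooked the shut fingers behind the wide bin's handle and pulled until it met its stop. It held at 16 N with no further travel, and the bar was at its expected 0.85 rad position.
- **Placing:** I gripped the adapter across its width and released it low inside the tipped bin. The wrist picture showed it lying on the bin floor, prongs inside.
- **Shutting:** I pushed the panel back until it stood solid at 26 N, well over the 10 N catch. I did not see or feel the snap as a separate event. With the arm clear, the bar is back within 0.5 mm of where it started, and the image around the bin shows no changed pixels.
- **Other things:** In the wrist pictures the phone, pot and narrow bin look the same before and after; I compared these by eye. The bottle is at the same place in the top camera.
- **Disagreement:** The top camera's network put the phone about 6 mm and the pot about 2 cm away from their first readings. I put this down to the arm partly hiding them, since the wrist pictures show no shift. I did not check it further.

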